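Set the bin front's slotted bracket to its red line and clamp it

ROBOT

A 6-joint arm with a two-finger parallel gripper is mounted at the origin on the work surface. World frame = base frame: x ahead of the robot, y to its left, z up, the work surface at z = 0. Lengths are in m, angles in degrees, forces in N, time in s.
With the tool pointing down it reaches from about 0.325 to 0.925 m from the base axis. Payload 3.1 kg.
Tool frame: the origin (TCP) lies midway between the tips of the shut fingers; the grasp point (between the pads) lies 19 mm behind it (env.grip_point_offset is the distance from the TCP to the grasp point, in m); z points along the fingers, y is the direction in which the jaws open and shut (so a half turn about z gives the same grasp; the last joint's range is limited). The gripper opens to 85 mm and grips with 20 to 120 N. Pads are 22 mm wide; open, the fingers measure 114 mm over their backs; the gripper's body (76 mm by 85 mm) begins 54 mm behind the grasp point. The pads swing forward as they close: fully open they stand 13 mm farther back than shut.
Start: joints at [-77.59, 12.427, 92.441, -0, 75.132, -6.429], TCP at [0.202, -0.592, 0.231] pointing down, gripper open.
Joint ranges: [-157.48, 157.48], [-44.54, 120.13], [17.64, 146.25], [-64.5, 244.5], [7.68, 150.69], [-147.95, 147.95]. Speed limits (degrees/s): [159.86, 159.86, 180, 180, 180, 180].

INTERFACE

Orientations are given as [roll, pitch, yaw] about the fixed x, y, z axes, in that order (R = Rz(yaw) Ry(pitch) Rx(roll)).
In Python, from cell import env, vision gives the robot as it stands.
- The arm moves only by the tool apply_moves, never from a script. Its argument "motion" is one flat list of numbers, 5 for each row, row after row: the shift along the tool's x, y, z in m, then the turn about the tool's z in rad, then the closure in counts, from 0 (fully open) to 255 (shut). A call has 1 to 12 rows; each row is the pose to reach, as a shift and turn from the pose commanded when the call began, along the tool's axes at that moment; what a row does not reach only later rows make up. A row lasts 1/12 s, in which the tool goes at most 41.7 mm and 7.16 degrees, less where a joint would pass 70% of its speed; a pose out of reach is approached as far as the arm can. A call with a gripper value outside its range is refused whole. The fingers move at their own pace and stop on an object; the grip force is fixed at half the most. Time passes only in rows, so rows that repeat a pose let the fingers close. It gives the time, the measured TCP pose, the force and the opening at its end, in the units of the state.
- env.get_state(): the state, without advancing time (a new reading comes with each control period).
- vision.snapshot(name): name is "scene" or "top" or "wrist"; returns (picture, depth): 480x640x3 uint8, red, green, blue; 480x640 float32, m along the optical axis (not along the pixel's ray), 0 where there is no reading.
- vision.camera_info(name): a dict with "K" (3x3 intrinsics, pixels), "rvec" (rotation vector, rad) and "tvec" (3), from world to camera coordinates, as OpenCV has them. Camera axes: x right, y down, z forward; pixel columns grow to the right and rows downward; lengths in m; the calibration is good to about 2 mm. A picture is of the moment at which its call begins: read the wrist's pose just before it. camera_info takes no time and is no camera call; for the wrist camera it gives the pose at the moment of the call.
- env.job_done(): hands the job in, once; it reports no verdict.
The state is a dict: "t": time; "joint_positions": joint angles; "qd": joint speeds; "effort": joint torques, N m; "tcp_pos": TCP position; "ee_rot": TCP orientation; "contact_force": force on the tool from outside, world axes, zero at the start; "torque": the same for the moment, N m; "gripper_width": finger opening in m.
Only numpy, scipy, OpenCV 4.12 (cv2) and the standard library are available. Lean on these libraries where they do the work, as an engineer would, in place of code of your own. Each camera call takes 0.05 s, during which the arm holds its last target.

TASK

The front of the tilt-out waste bin lies face down on the island. Slide its slotted steel bracket until the black index line on the bracket meets the red line on the panel, then turn the orange clamping lever clockwise until it is firmly hand-tight, so that the bracket is held there - feel for the resistance and do not force it, since overtightening tears its stud out of the panel. Let go of everything and leave the other things on the island where they are.

Things in the scene. Friction and masses are not known exactly. Their poses are not given: they have to be found in the camera images.
- bin_front: the bin's front, a white panel 300 x 420 x 19 mm (x, y, z) lying inside up, fixed. Origin at the middle of its underside; the top face is at z = +19 mm. Its +y is the way the bracket must slide. Steel hinges lie at its -y end; only bracket, lever and screwdriver stand more than 20 mm above its face
- bracket: grey steel bracket on the panel, loose, 0.3 kg: plate 50 x 210 x 4 mm, two slots in line along its length (its y) over two bolts; it slides 50 mm along the panel's y, with 1 mm of play across. A spring washer drags on it: sliding takes about 9 N with the lever loose, and it stays where left. At its +y end an upright leg with a rubber buffer. Origin under the plate, 117 mm from the buffer point
- bracket_buffer (a point): where to take hold of the bracket: centre of its upright leg and black rubber buffer, together 16 mm thick along the bracket's y and 50 mm wide along x. The point is 28 mm above the panel's face, 24 mm above the plate; the leg's top edge is 18 mm higher. The guide bolt's head, 13 mm high, stays 40 mm or more from the leg
- bracket_index (a point): the bracket's index: a black line 2 mm wide across both margins of the plate; this point is midway between them, on the plate's top face, 42 mm before bracket_buffer along the bracket's y
- red_line: red line, 3 mm wide, 130 mm long along its x, on the panel's face and passing under the bracket: the position wanted for the index. Its y axis is the sliding direction. Origin at its middle, under the bracket's centre line. It may lie on either side of the blue line; the bracket starts 10 to 50 mm short of it and must move in the panel's +y
- blue_line: a like line in blue, for another size of bin: not wanted
- lever: orange cam-action clamping lever over the bracket's lower slot; hub 21 mm thick, 37 mm high. Origin on its axis at the hub's underside; x along the arm, z up. Tightens clockwise seen from above, stays where left. Its direction does not tell how tight it is: it turns freely (1 N at lever_grip) for 0.1 to 1.2 rad, then the resistance climbs steeply within 0.05 to 0.2 rad more
- lever_grip (a point): where to hold or push the lever: middle of its arm, 52 mm from the axis, about 63 mm above the island. The arm is 11 mm wide, 12 mm deep and rises outwards by 0.2 rad; its tip is 20 mm farther out. Firmly hand-tight is 6 to 8 N of level push here square to the arm (0.3 to 0.4 N m about the axis); under 5 N is slack, over 10 N soon tears out its stud
- lever_pivot (a point): point on the lever's turning axis, level with lever_grip
- lunchbox: square plastic lunchbox 156 mm, 62 mm high, teal lid with latching flaps; leave alone (origin at the middle of its underside)
- flask: steel bottle, 72 mm across, 225 mm high, black flip-top lever cap; leave alone (origin at the middle of its underside)
- bowl: white ceramic bowl, 150 mm across, 60 mm high; leave alone (origin at the middle of its underside)
- fork: bamboo fork, 195 mm long, lying flat; leave alone (origin at the middle of its underside)
- screwdriver: dark screwdriver, 185 mm long, 24 mm thick, lying on the panel along its +x edge; leave alone (origin at the middle of its underside)
- screw_dish: steel dish of screws, 76 mm across, 16 mm high, on the panel near its -x edge; leave alone (origin at the middle of its underside)
- steel_rule: 300 mm steel rule lying on the island; leave alone (origin at the middle of its underside)
Things that resemble listed ones, but are neither listed nor needed, are in the scene too. Of the things that look like the bracket, the larger one is meant.

How it is judged (in metres and radians):
On the way, in this order (a step that is already met when the one before it is completed fails the run):
1. with the lever still loose, the bracket's index is on the red line (within 2.5 mm) (y of bracket_index in the frame of red_line between -0.0025 and 0.0025 m and contact force between lever and bracket below 8 N), for 0.3 s.
2. the lever clamps the bracket with 25 N or more, its index on the red line (y of bracket_index in the frame of red_line between -0.0025 and 0.0025 m and contact force between lever and bracket above 25 N), for 0.2 s.
At the end, for the whole second after the job is handed in: the bracket's index line is within 2.5 mm of the red line along the sliding direction, the lever clamps the bracket with at least 25 N (about 4 to 5 N of push at its grip), and bracket and lever are let go and at rest (all of step 2 and linear speed of bracket below 0.005 m/s and angular speed of lever below 0.1 rad/s); the robot touches nothing.
It fails at once if the lever is overtightened: it clamps with more than 120 N (well over 10 N of push at its grip) and tears out its stud (contact force between lever and bracket above 120 N).
It fails at once if one of the other things is moved more than 30 mm (distance of any of lunchbox, flask, bowl, fork, screwdriver, screw_dish, steel_rule from where it was at the start of the episode above 0.03 m).
It also fails if it takes over 58 s, if anything falls off the work surface, if the arm or the gripper's body presses on something with over 40 N, if the wrist force passes 120 N, or if a joint passes its speed limit or range.

## Working session

There is one attempt and no reset: what is moved stays moved. The work goes in short steps, Python scripts to look and compute and a tool call to move; the robot and the scene stay as the last step left them, time stands still between calls to the robot, and variables do not carry over. Pictures are saved under pics/ and viewed, and the job is handed in when it is done.

Besides the shell and the picture viewer there is one more tool, called after "Call:" by a JSON object that holds its "method" and its "body", one argument or row to a line. apply_moves: Moves the arm, as the interface text tells. Its arguments: {"type":"object","properties":{"motion":{"type":"array"}},"required":["motion"]}

```bash
mkdir -p pics; ls; python3 - <<'E'
from cell import env, vision
import cv2
s=env.get_state();print(s)
for n in ["scene","top","wrist"]:
    p,d=vision.snapshot(n);cv2.imwrite(f"pics/{n}0.png",p[:,:,::-1])
    import numpy as np
    np.savez(f"{n}0.npz",p=p,d=d,**vision.camera_info(n))
    print(n,vision.camera_info(n))
E
```

```text
pics
{'t': 0.0, 'joint_positions': array([-7.75875152e+01,  1.24788097e+01,  9.25301686e+01,  1.68962173e-03,
        7.51318587e+01, -6.42602513e+00]), 'qd': array([-0.14873234, -0.06307823, -0.00445172,  0.01921834, -0.02957822,
        0.00604582]), 'effort': array([ 1.89327351e-03, -3.96845198e+01, -3.03851080e+01,  6.09882568e-05,
        9.75236093e-03, -5.52643499e-06]), 'tcp_pos': array([ 0.20169011, -0.59068675,  0.22993066]), 'ee_rot': array([-1.79860231e+02, -1.73842324e-02,  1.88380532e+01]), 'contact_force': array([-0.56240659,  0.21207902, -0.42365129]), 'torque': array([-0.02248894,  0.01123069,  0.01507845]), 'gripper_width': 0.0853201734756696}
scene {'K': array([[437.54989967,   0.        , 316.46230101],
       [  0.        , 437.54989967, 243.84830633],
       [  0.        ,   0.        ,   1.        ]]), 'rvec': array([ 2.34508357,  0.96524908, -0.31803487]), 'tvec': array([-0.38476649, -0.28225218,  1.30966619])}
top {'K': array([[475.02089339,   0.        , 315.24201621],
       [  0.        , 475.02089339, 239.85903933],
       [  0.        ,   0.        ,   1.        ]]), 'rvec': array([ 2.12609386, -2.11705522,  0.16575859]), 'tvec': array([0.0172576 , 0.55372103, 1.30506747])}
wrist {'K': array([[346.20077028,   0.        , 318.69373685],
       [  0.        , 346.20077028, 240.94239028],
       [  0.        ,   0.        ,   1.        ]]), 'rvec': array([-2.36814127,  1.69679239,  0.2328278 ]), 'tvec': array([-0.62397283, -0.03312243,  0.37903733])}
```

View pics/scene0.png

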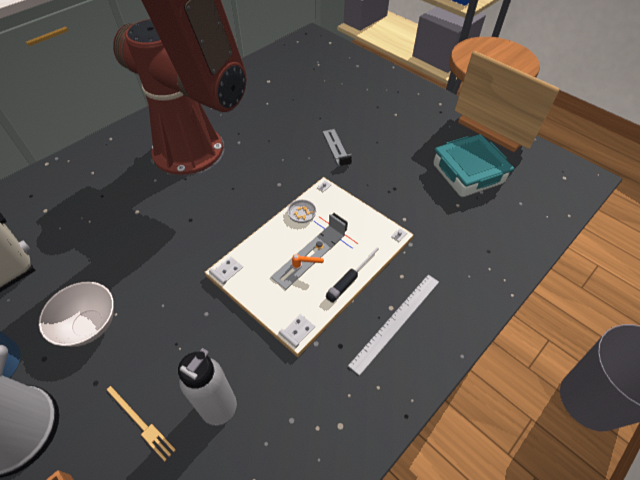

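View pics/top0.png

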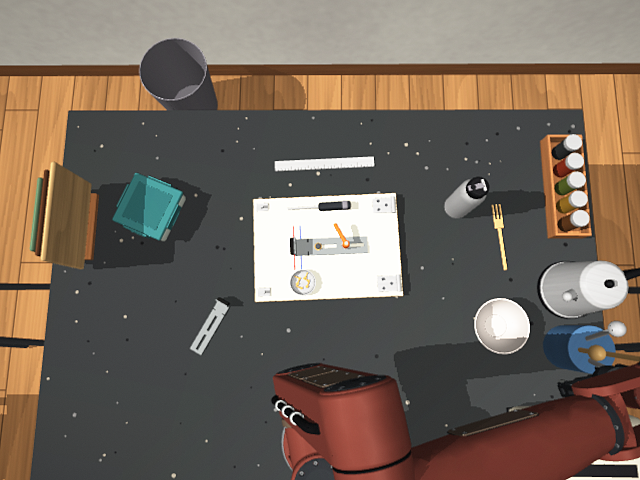

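View pics/wrist0.png

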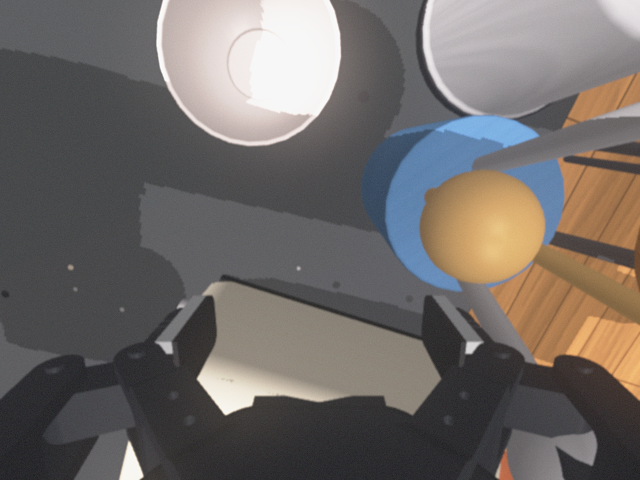

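The panel is centred near top-view pixel (327,248). Its hinges are at the right, so panel +y points image-left. The bracket buffer is near (295,246), the lever hub near (346,243), and the red and blue lines near (293–301,235). I'll zoom in to check.

```bash
cat > h.py <<'E'
import numpy as np, cv2
def cam(info):
    R=cv2.Rodrigues(np.array(info['rvec']))[0]; return np.array(info['K']),R,np.array(info['tvec']).ravel()
def pix2z(info,u,v,z):
    K,R,t=cam(info); r=R.T@np.linalg.inv(K)@np.array([u,v,1.]); c=-R.T@t
    return c+r*(z-c[2])/r[2]
def pixd(info,d,u,v):
    K,R,t=cam(info); p=np.linalg.inv(K)@np.array([u,v,1.])*d[int(round(v)),int(round(u))]
    return R.T@(p-t)
def proj(info,P):
    K,R,t=cam(info); q=K@(R@np.array(P)+t); return q[:2]/q[2]
E
python3 - <<'E'
import numpy as np,cv2
from h import *
for n,(a,b,c,d) in dict(top=(245,405,188,308),scene=(200,420,170,360)).items():
    z=np.load(n+'0.npz');im=z['p'][c:d,a:b,::-1]
    s=min(800/(b-a),600/(d-c));cv2.imwrite(f'pics/{n}0z.png',cv2.resize(im,None,fx=s,fy=s,interpolation=cv2.INTER_CUBIC));print(n,s)
E
```

```text
top 5.0
scene 3.1578947368421053
```

View pics/top0z.png

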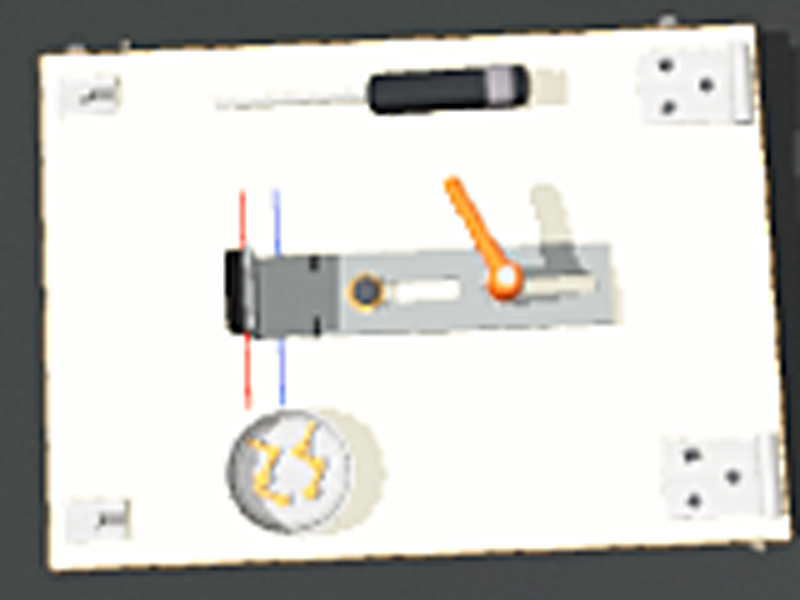

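View pics/scene0z.png

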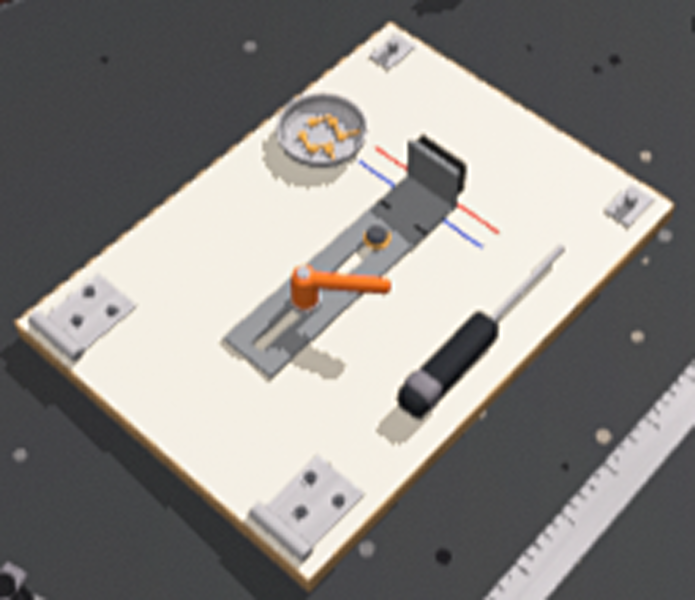

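```bash
python3 - <<'E'
import numpy as np,cv2
from h import *
for n,(a,b,s,pts) in dict(top=(245,188,5.,dict(c1=(40,55),c2=(755,25),c3=(790,540),c4=(50,570),r1=(242.5,190),r2=(248.5,407),b1=(276,190),b2=(282,405),)),
   scene=(200,170,3.15789,dict(c1=(675,205),c4=(391,22),c2=(310,588-8),c3=(17,322),r2=(377,149),r1=(498,233),b2=(360,161),b1=(483,246)))).items():
    z=np.load(n+'0.npz'); d=z['d']
    f=lambda p:(a+p[0]/s-.5+.5/s*0,b+p[1]/s-.5)
    for k,p in pts.items():
        u=f(p); print(n,k,np.round(pix2z(z,*u,.019)*1000,1))
    q=dict(top=dict(i1=(316,262,.023),i2=(318,325,.023),hub=(506,278,.056),tip=(453,183,.068),legc=(249,290,.065)),scene=dict(i2=(383,205,.023),i1=(421,229,.023),hub=(304,275,.056),tip=(387,285,.068),legL=(415,139,.065),legR=(460,165,.065)))[n]
    for k,p in q.items():
        u=f(p); print(n,k,np.round(pix2z(z,*u,p[2])*1000,1),'depth',np.round(pixd(z,d,*u)*1000,1))
E
```

```text
top c1 [682.9 207.   19. ]
top c2 [ 701.6 -216.3   19. ]
top c3 [ 398.8 -229.    19. ]
top c4 [379.7 192.6  19. ]
top r1 [601.4  85.6  19. ]
top r2 [473.7  80.4  19. ]
top b1 [601.5  66.   19. ]
top b2 [474.9  61.1  19. ]
top i1 [558.  42.  23.] depth [557.8  42.   24.1]
top i2 [521.   40.6  23. ] depth [520.2  40.4  28.3]
top hub [543.3 -66.7  56. ] depth [541.6 -66.3  66. ]
top tip [595.5 -36.6  68. ] depth [594.2 -36.4  74.5]
top legc [534.5  78.1  65. ] depth [534.6  78.1  64.3]
scene c1 [681.5 203.1  19. ]
scene c4 [379.9 190.4  19. ]
scene c2 [ 701.2 -216.3   19. ]
scene c3 [ 400.4 -230.4   19. ]
scene r2 [473.2  78.1  19. ]
scene r1 [600.2  83.8  19. ]
scene b2 [472.3  59.3  19. ]
scene b1 [600.3  66.2  19. ]
scene i2 [519.3  38.1  23. ] depth [519.7  37.6  23.8]
scene i1 [556.8  42.   23. ] depth [557.   41.8  23.4]
scene hub [541.1 -67.1  56. ] depth [545.4 -70.8  64.2]
scene tip [596.  -36.6  68. ] depth [598.5 -39.2  73.2]
scene legL [514.   78.6  65. ] depth [515.9  76.5  68.3]
scene legR [556.6  83.9  65. ] depth [ 980.7 -442.   886.5]
```

```bash
cat >> h.py <<'E'
def shift(cur,yaw,tgt,yaw2=None):
    c,s=np.cos(np.radians(yaw)),np.sin(np.radians(yaw)); d=np.array(tgt)-np.array(cur)
    return np.round([c*d[0]+s*d[1], s*d[0]-c*d[1], -d[2], 0 if yaw2 is None else -np.radians(yaw2-yaw)],4)
E
python3 - <<'E'
from h import *
print(shift((.202,-.592,.231),18.84,(.5376,.0833,.16),2.6))
E
```

```text
[ 0.5357 -0.5307  0.071   0.2834]
```

Call:
{"method": "apply_moves", "body": {
  "motion": [0.015, -0.015, 0, 0, 0, 0.04, -0.04, 0, 0.05, 60, 0.0675, -0.0669, 0, 0.1, 105, 0.095, -0.094, 0, 0.15, 105, 0.122, -0.121, 0, 0.2, 105, 0.15, -0.1485, 0, 0.25, 105, 0.178, -0.176, 0, 0.283, 105, 0.206, -0.204, 0, 0.283, 105, 0.234, -0.232, 0, 0.283, 105, 0.262, -0.26, 0.0, 0.283, 105, 0.29, -0.287, 0.02, 0.283, 105, 0.318, -0.315, 0.04, 0.283, 105]
}}

```text
t: 1.15
tcp_pos: [0.4008, -0.1934, 0.1945]
ee_rot: [179.8, -0.2, 2.6]
contact_force: [1.0, -0.5, -0.3]
gripper_width: 0.0502
```

```bash
python3 - <<'E'
from h import *
print(shift((.401,-.1912,.191),2.6,(.5376,.0833,.12),2.6))
E
```

```text
[ 0.1489 -0.268   0.071  -0.    ]
```

Call:
{"method": "apply_moves", "body": {
  "motion": [0.018, -0.032, 0.005, 0, 105, 0.036, -0.065, 0.01, 0, 105, 0.054, -0.098, 0.02, 0, 105, 0.072, -0.13, 0.025, 0, 105, 0.09, -0.163, 0.03, 0, 105, 0.108, -0.195, 0.03, 0, 105, 0.126, -0.228, 0.03, 0, 105, 0.14, -0.253, 0.03, 0, 105, 0.149, -0.268, 0.03, 0, 105, 0.149, -0.268, 0.03, 0, 105]
}}

```text
t: 1.98
tcp_pos: [0.5369, 0.0831, 0.1634]
ee_rot: [-179.9, -0.1, 2.8]
contact_force: [-0.0, -0.2, 0.4]
gripper_width: 0.0502
```

```bash
cat > look.py <<'E'
import sys
from cell import env, vision
from h import *
n,tag=sys.argv[1:3]
s=env.get_state();i=vision.camera_info(n)
p,d=vision.snapshot(n);cv2.imwrite(f"pics/{tag}.png",p[:,:,::-1]);np.savez(f"{tag}.npz",p=p,d=d,**i)
print(s['t'],s['tcp_pos'],s['ee_rot'],s['contact_force'])
E
python3 look.py wrist w1
```

```text
1.9833 [0.53689721 0.08308019 0.16336121] [-1.79932075e+02 -5.06035385e-02  2.84132910e+00] [-0.04538293 -0.24878962  0.36748321]
```

View pics/w1.png

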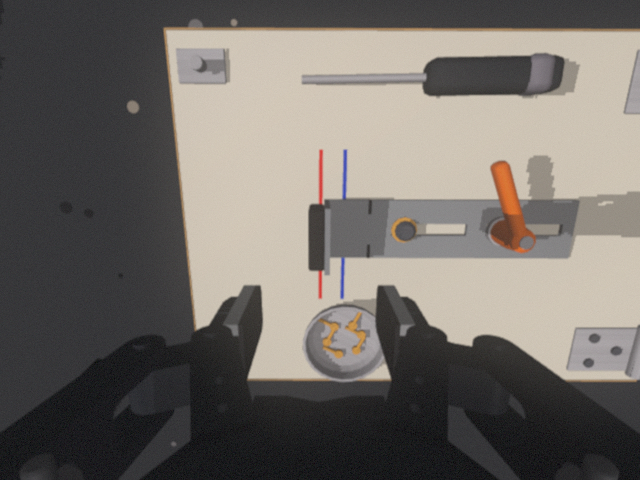

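The wrist view shows the red line from (321,150) to (320,298), index marks at (370,207) and (368,251), and the leg and buffer around (319,238). The lever hub is near (523,241) and its tip near (501,166).

```bash
cat > meas.py <<'E'
import sys
from h import *
# sub-pixel red line and index in a wrist picture
z=np.load(sys.argv[1]+'.npz');p=z['p'].astype(int)
hsv=cv2.cvtColor(z['p'],cv2.COLOR_RGB2HSV)
R,G,B=p[...,0],p[...,1],p[...,2]
red=((R-B>80)&(R-G>80)&((hsv[...,0]<4)|(hsv[...,0]>172))).astype(np.uint8)
n,l,st,ce=cv2.connectedComponentsWithStats(red)
for i in range(1,n):
    if st[i,4]>20:
        print('red',st[i],ce[i],np.round(pix2z(z,*ce[i],.019)*1000,1))
E
python3 meas.py w1; python3 - <<'E'
from h import *
z=np.load('w1.npz')
cv2.imwrite('pics/w1z.png',cv2.resize(z['p'][140:310,290:560,::-1],None,fx=2.96,fy=2.96,interpolation=cv2.INTER_CUBIC))
for k,u,v,h in [('r1',321,150,.019),('r2',320.3,298,.019),('i1',370,207,.023),('i2',368,251,.023),('bx',319,238,.065),('hub',528,242,.056),('tip',501,165,.078),('legtopL',316.5,206,.065),('legbotL',317,271,.065)]:
    print(k,np.round(pix2z(z,u,v,h)*1000,1),np.round(pixd(z,z['d'],u,v)*1000,1))
E
```

```text
red [319 150   4  54 200] [320.425 176.05 ] [580.8  84.1  19. ]
red [319 271   3  27  81] [320. 284.] [485.9  79.8  19. ]
r1 [601.4  84.7  19. ] [601.4  84.7  19.4]
r2 [472.3  78.9  19. ] [472.2  78.9  18.6]
i1 [557.9  41.9  23. ] [557.8  41.9  22.8]
i2 [519.9  40.3  23. ] [520.2  40.5  24.1]
bx [540.6  83.3  65. ] [540.3  83.3  64. ]
hub [542.6 -73.7  56. ] [544.6 -68.7  63.8]
tip [598.4 -31.4  78. ] [598.2 -35.   71. ]
legtopL [563.8  86.2  65. ] [560.5  86.2  45.9]
legbotL [515.2  83.6  65. ] [498.   83.   18.9]
```

View pics/w1z.png

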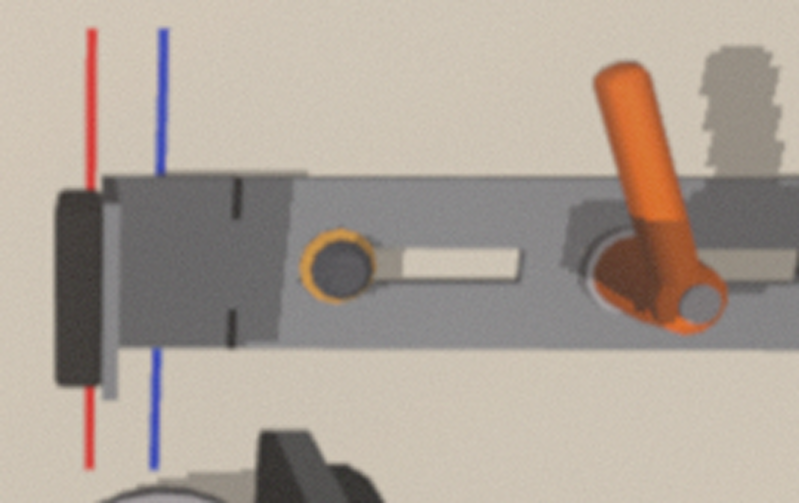

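Call:
{"method": "apply_moves", "body": {
  "motion": [0, 0, 0.025, 0, 105, 0, 0, 0.05, 0, 105, 0, 0, 0.075, 0, 105, 0, 0, 0.095, 0, 105, 0, 0, 0.11, 0, 105, 0, 0, 0.12, 0, 105, 0, 0, 0.127, 0, 105, 0, 0, 0.127, 0, 105, 0, 0, 0.127, 0, 255, 0, 0, 0.127, 0, 255, 0, 0, 0.127, 0, 255, 0, 0, 0.127, 0, 255]
}}

```text
t: 3.03
tcp_pos: [0.5371, 0.0814, 0.0382]
ee_rot: [-179.9, -0.2, 2.6]
contact_force: [-0.4, 5.0, 2.3]
gripper_width: 0.0149
```

Call:
{"method": "apply_moves", "body": {
  "motion": [0, -0.004, 0, 0, 255, 0, -0.008, 0, 0, 255, 0, -0.012, 0, 0, 255, 0, -0.016, 0, 0, 255, 0, -0.02, 0, 0, 255, 0, -0.024, 0, 0, 255, 0, -0.028, 0, 0, 255, 0, -0.032, 0, 0, 255, 0, -0.035, 0, 0, 255, 0, -0.038, 0, 0, 255, 0, -0.038, 0, 0, 255, 0, -0.038, 0, 0, 255]
}}

```text
t: 4.03
tcp_pos: [0.536, 0.1147, 0.0381]
ee_rot: [179.6, -0.2, 2.7]
contact_force: [0.5, -9.5, 3.3]
gripper_width: 0.0148
```

```bash
python3 look.py wrist w2; python3 meas.py w2;python3 - <<'E'
from h import *
z=np.load('w2.npz')
cv2.imwrite('pics/w2z.png',cv2.resize(z['p'][60:360,220:620,::-1],None,fx=2,fy=2,interpolation=cv2.INTER_CUBIC))
E
```

```text
4.0333 [0.53601772 0.11474239 0.03811459] [179.6390646   -0.18619542   2.74810905] [ 0.4543785  -9.47727951  3.33599795]
red [384 154  10  83 495] [388.62222222 194.84848485] [583.2  84.2  19. ]
```

View pics/w2z.png

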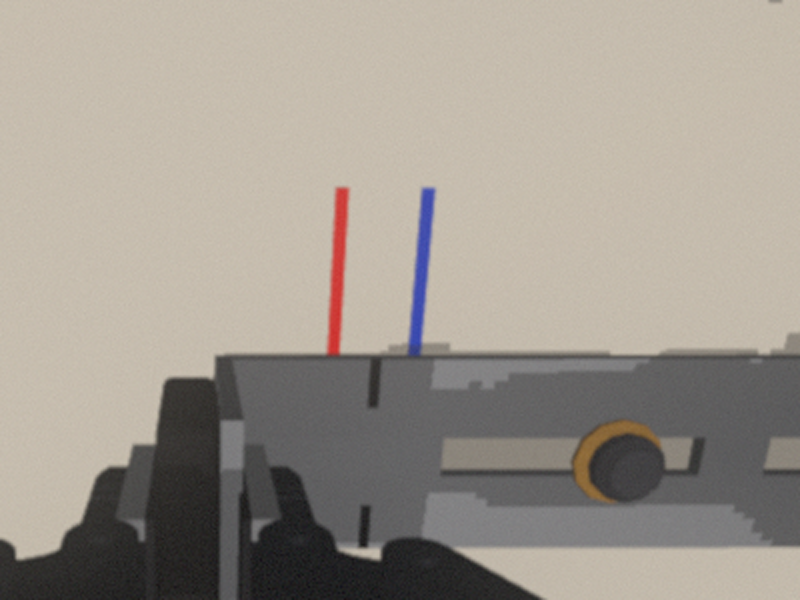

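```bash
cat > gap.py <<'E'
import sys
from h import *
# args: tag, index points (full-image u,v) pairs ; red fitted automatically
z=np.load(sys.argv[1]+'.npz');p=z['p'].astype(int);H=cv2.cvtColor(z['p'],cv2.COLOR_RGB2HSV)[...,0]
R,G,B=p[...,0],p[...,1],p[...,2]
m=(R-B>80)&(R-G>80)&((H<4)|(H>172)); m[:100]=0
v,u=np.nonzero(m); W=np.array([pix2z(z,a,b,.019) for a,b in zip(u,v)])
# fit y=a+b*(x-.54), direction known ~ panel x axis slope .0425
b=.0445; a=np.median(W[:,1]-b*(W[:,0]-.54)); bb=np.polyfit(W[:,0]-.54,W[:,1],1)
q=np.array(sys.argv[2:],float).reshape(-1,2)
for uv in q:
    P=pix2z(z,*uv,.023); print(np.round(P*1000,1),'gap to red mm',round(1000*(a+b*(P[0]-.54)-P[1]),2),round(1000*(np.polyval(bb,P[0]-.54)-P[1]),2))
print(a,bb,len(u))
E
python3 gap.py w2 407.2 249.5 401.9 323
```

```text
[558.1  73.5  23. ] gap to red mm 9.51 9.5
[519.2  71.8  23. ] gap to red mm 9.53 9.48
0.08223347974225953 [0.04520118 0.08220499] 495
```

Call:
{"method": "apply_moves", "body": {
  "motion": [0, -0.002, 0, 0, 255, 0, -0.004, 0, 0, 255, 0, -0.006, 0, 0, 255, 0, -0.008, 0, 0, 255, 0, -0.0095, 0, 0, 255, 0, -0.0095, 0, 0, 255, 0, -0.0095, 0, 0, 255, 0, -0.0095, 0, 0, 255]
}}

```text
t: 4.75
tcp_pos: [0.5356, 0.1239, 0.0381]
ee_rot: [179.6, -0.2, 2.7]
contact_force: [0.5, -11.2, 3.8]
gripper_width: 0.0154
```

```bash
python3 look.py wrist w3; python3 - <<'E'
from h import *
z=np.load('w3.npz')
cv2.imwrite('pics/w3z.png',cv2.resize(z['p'][130:350,330:590,::-1],None,fx=3,fy=3,interpolation=cv2.INTER_CUBIC)[:600])
E
```

```text
4.75 [0.53555757 0.12391362 0.03810471] [ 1.79618868e+02 -1.77348327e-01  2.74459607e+00] [  0.50069097 -11.15048033   3.78919643]
```

View pics/w3z.png

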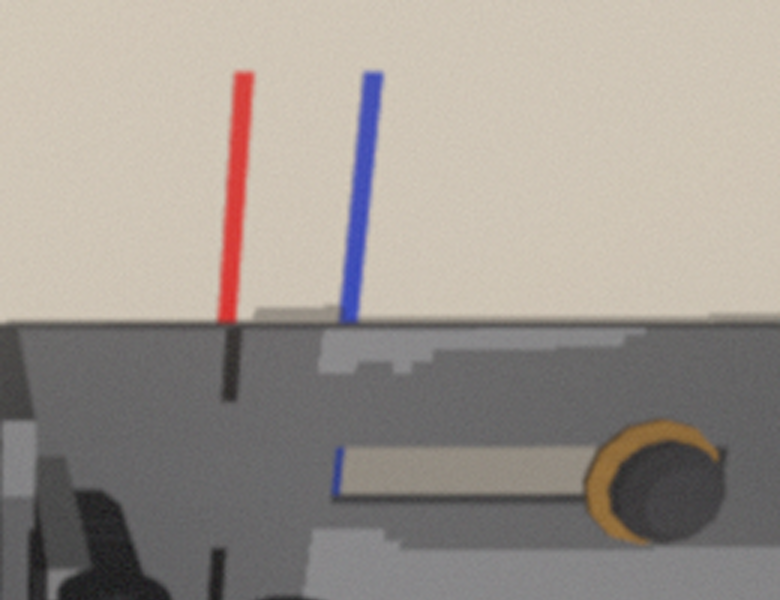

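```bash
python3 gap.py w3 406.8 251.3 402 321.3
```

```text
[556.8  82.8  23. ] gap to red mm 0.15 0.11
[519.7  81.   23. ] gap to red mm 0.28 0.17
0.08218231740073079 [0.04635718 0.08211306] 529
```

Call:
{"method": "apply_moves", "body": {
  "motion": [0, 0.001, 0, 0, 255, 0, 0.002, 0, 0, 255, 0, 0.003, 0, 0, 255, 0, 0.004, 0, 0, 255, 0, 0.004, 0, 0, 255, 0, 0.004, 0, 0, 255]
}}

```text
t: 5.3
tcp_pos: [0.5356, 0.1238, 0.0381]
ee_rot: [-180.0, -0.2, 2.7]
contact_force: [0.5, -1.8, 5.4]
gripper_width: 0.0148
```

Call:
{"method": "apply_moves", "body": {
  "motion": [0, 0.0007, 0, 0, 255, 0, 0.0007, 0, 0, 220, 0, 0.0007, 0, 0, 190, 0, 0.0007, 0, 0, 150, 0, 0.0007, 0, 0, 105, 0, 0.0007, 0, 0, 105, 0, 0.0007, -0.015, 0, 105, 0, 0.0007, -0.04, 0, 105, 0, 0.0007, -0.07, 0, 105, 0, 0.0007, -0.1, 0, 105, 0, 0.0007, -0.12, 0, 105, 0, 0.0007, -0.12, 0, 105]
}}

```text
t: 6.3
tcp_pos: [0.5376, 0.1232, 0.1621]
ee_rot: [-180.0, -0.6, 2.6]
contact_force: [0.7, 0.8, 1.0]
gripper_width: 0.0507
```

```bash
python3 look.py wrist w4; python3 - <<'E'
from h import *
z=np.load('w4.npz')
cv2.imwrite('pics/w4z.png',cv2.resize(z['p'][130:330,290:556,::-1],None,fx=3,fy=3,interpolation=cv2.INTER_CUBIC))
E
```

```text
6.3 [0.53762391 0.12321852 0.16206644] [-179.96687242   -0.58380747    2.62547759] [0.70756425 0.82649546 1.03805403]
```

View pics/w4z.png

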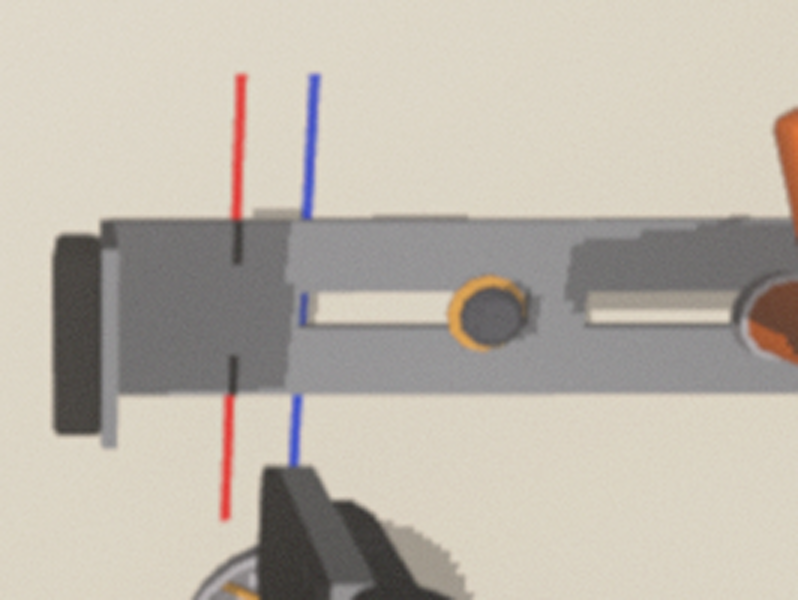

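View pics/w4.png

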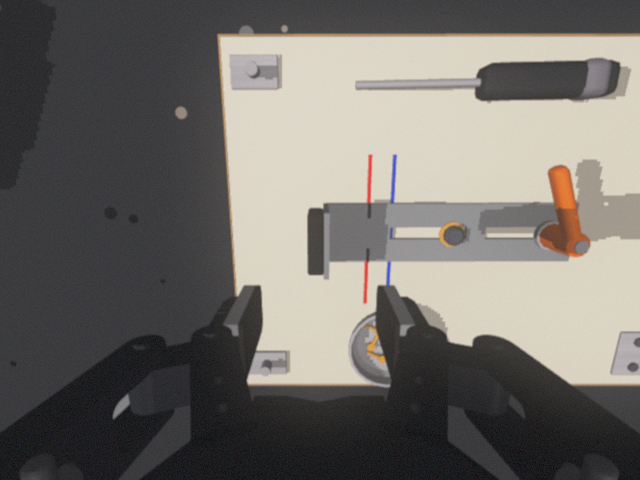

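The wrist view shows both index marks over the red line, within about 0.3 mm, with the bracket released. Next I move over the lever to measure it.

Call:
{"method": "apply_moves", "body": {
  "motion": [0, 0.025, 0, 0, 105, 0.002, 0.055, 0, 0, 150, 0.004, 0.085, 0, 0, 190, 0.005, 0.115, 0, 0, 190, 0.005, 0.14, 0, 0, 190, 0.005, 0.153, 0, 0, 190, 0.005, 0.153, 0, 0, 190, 0.005, 0.153, 0, 0, 190]
}}

```text
t: 7.02
tcp_pos: [0.5449, -0.0296, 0.1551]
ee_rot: [-179.9, 0.1, 2.5]
contact_force: [-0.3, -0.5, 0.6]
gripper_width: 0.0221
```

```bash
python3 look.py wrist w5; python3 look.py top t5; python3 - <<'E'
from h import *
z=np.load('w5.npz')
cv2.imwrite('pics/w5z.png',cv2.resize(z['p'][130:330,240:506,::-1],None,fx=3,fy=3,interpolation=cv2.INTER_CUBIC))
E
```

```text
7.0167 [ 0.54492046 -0.02957217  0.1551267 ] [-1.79912009e+02  1.35876446e-01  2.52812549e+00] [-0.33130063 -0.54783909  0.55219357]
7.0667 [ 0.54507227 -0.02892664  0.15541232] [-1.79918215e+02  1.07232987e-01  2.60515340e+00] [0.28736459 0.31045466 0.04123284]
```

View pics/w5z.png

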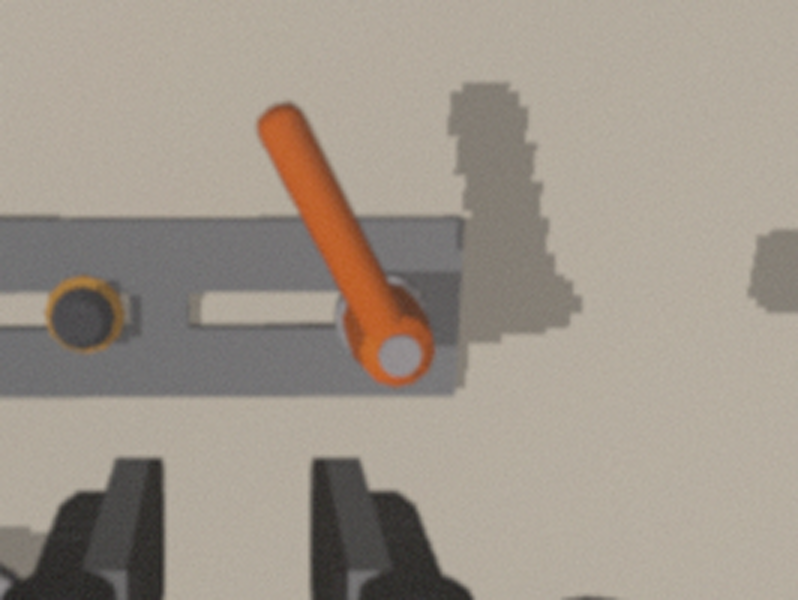

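View pics/w5.png

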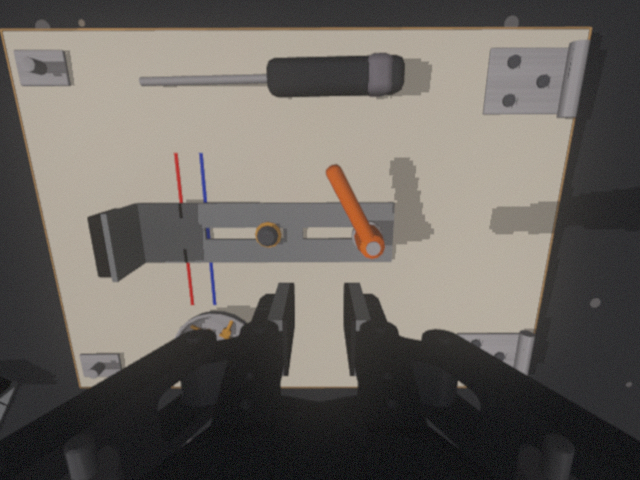

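```bash
python3 - <<'E'
from h import *
z=np.load('w5.npz')
f=lambda x,y:(240+x/3-.33,130+y/3-.33)
for k,x,y,h in [('hubtop',400,355,.060),('armedge1',297,190,.063),('armedge2',343,175,.063),('am',320,183,.065),('tip',278,120,.071)]:
    u=f(x,y);print(k,np.round(u,1),np.round(pix2z(z,*u,h)*1000,1),np.round(pixd(z,z['d'],*u)*1000,1))
E
```

```text
hubtop [373. 248.] [543.3 -68.3  60. ] [544.4 -67.7  63.6]
armedge1 [338.7 193. ] [582.1 -41.2  63. ] [582.9 -40.8  69.3]
armedge2 [354. 188.] [585.9 -51.4  63. ] [580.8 -55.9  20.1]
am [346.3 190.7] [584.1 -46.1  65. ] [584.8 -45.7  70.4]
tip [332.3 169.7] [598.  -35.8  71. ] [598.  -35.8  71. ]
```

```bash
python3 - <<'E'
from h import *
print(shift((.5451,-.0291,.1554),2.6,(.589,-.0424,.045),29.5))
E
```

```text
[ 0.0433  0.0153  0.1104 -0.4695]
```

Call:
{"method": "apply_moves", "body": {
  "motion": [0.008, 0.003, 0, -0.1, 190, 0.016, 0.006, 0, -0.2, 190, 0.024, 0.009, 0, -0.3, 190, 0.032, 0.012, 0, -0.4, 190, 0.04, 0.0145, 0, -0.47, 190, 0.0433, 0.0153, 0, -0.47, 190, 0.0433, 0.0153, 0.015, -0.47, 190, 0.0433, 0.0153, 0.03, -0.47, 190, 0.0433, 0.0153, 0.045, -0.47, 190, 0.0433, 0.0153, 0.06, -0.47, 190, 0.0433, 0.0153, 0.06, -0.47, 190]
}}

```text
t: 8.03
tcp_pos: [0.5865, -0.0413, 0.0927]
ee_rot: [-179.7, 0.3, 29.5]
contact_force: [-0.1, -0.1, 0.1]
gripper_width: 0.0219
```

```bash
python3 look.py wrist w6
```

```text
8.0333 [ 0.58651511 -0.04125875  0.09267971] [-179.70631171    0.31873652   29.5375011 ] [-0.07900133 -0.05759234  0.13763918]
```

View pics/w6.png

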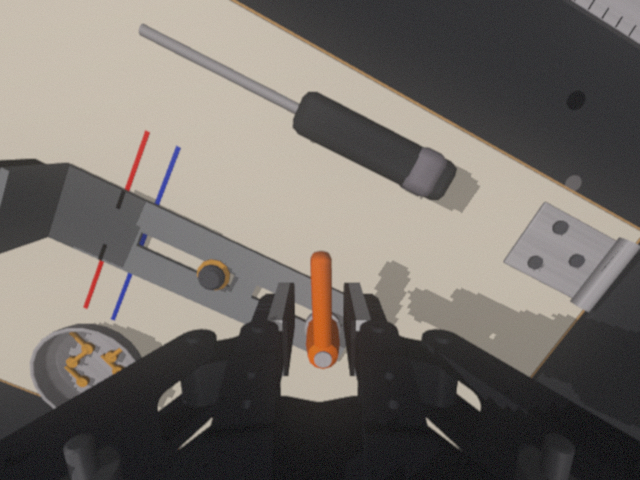

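The fingers straddle the orange arm near (322,285), centred and parallel to it. I descend now.

Call:
{"method": "apply_moves", "body": {
  "motion": [0, 0, 0.012, 0, 190, 0, 0, 0.024, 0, 190, 0, 0, 0.035, 0, 190, 0, 0, 0.043, 0, 190, 0, 0, 0.047, 0, 190, 0, 0, 0.047, 0, 190, 0, 0, 0.047, 0, 190]
}}

```text
t: 8.67
tcp_pos: [0.5896, -0.0432, 0.0491]
ee_rot: [-180.0, 0.0, 29.5]
contact_force: [-0.1, 0.5, -0.0]
gripper_width: 0.0218
```

Call:
{"method": "apply_moves", "body": {
  "motion": [0, 0.0028, 0, 0, 190, 0, 0.0055, 0, 0, 190, -0.0003, 0.0076, 0, 0.04, 190, -0.0006, 0.0096, 0, 0.08, 190, -0.0006, 0.0096, 0, 0.08, 190]
}}

```text
t: 9.08
tcp_pos: [0.5946, -0.0521, 0.05]
ee_rot: [180.0, -0.1, 24.9]
contact_force: [-0.3, 0.4, 0.3]
gripper_width: 0.0215
```

Call:
{"method": "apply_moves", "body": {
  "motion": [-0.00026, 0.0021, 0, 0.04, 190, -0.0006, 0.00414, 0, 0.08, 190, -0.0006, 0.00414, 0, 0.08, 190, -0.0006, 0.00414, 0, 0.08, 190]
}}

```text
t: 9.42
tcp_pos: [0.5957, -0.056, 0.05]
ee_rot: [180.0, -0.0, 20.5]
contact_force: [-1.1, 0.1, 0.8]
gripper_width: 0.0217
```

Call:
{"method": "apply_moves", "body": {
  "motion": [-0.00026, 0.0021, 0, 0.04, 190, -0.0006, 0.00414, 0, 0.08, 190, -0.0006, 0.00414, 0, 0.08, 190, -0.0006, 0.00414, 0, 0.08, 190]
}}

```text
t: 9.75
tcp_pos: [0.5963, -0.06, 0.0497]
ee_rot: [180.0, -0.0, 15.9]
contact_force: [-0.7, -0.2, -0.0]
gripper_width: 0.0222
```

```bash
python3 look.py wrist w7; python3 -c "
from h import *
z=np.load('w7.npz');cv2.imwrite('pics/w7z.png',cv2.resize(z['p'][200:400,190:456,::-1],None,fx=3,fy=3,interpolation=cv2.INTER_CUBIC))"
```

```text
9.75 [ 0.59634795 -0.05999793  0.04970875] [ 1.79973699e+02 -3.17383787e-02  1.59088155e+01] [-0.66778216 -0.19625283 -0.00844296]
```

View pics/w7z.png

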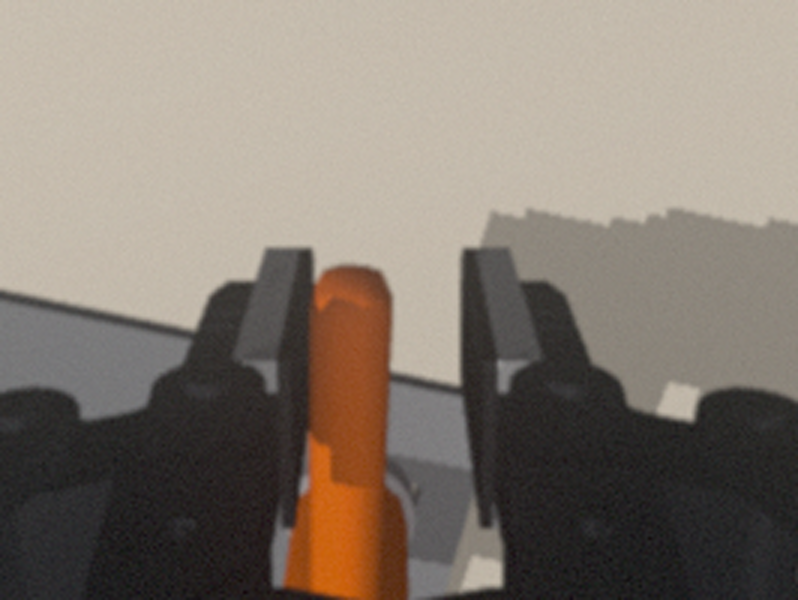

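The arm now touches the left pad at zoom (312,350) and follows it. I continue in 0.08 rad steps.

Call:
{"method": "apply_moves", "body": {
  "motion": [-0.00026, 0.0021, 0, 0.04, 190, -0.0006, 0.00414, 0, 0.08, 190, -0.0006, 0.00414, 0, 0.08, 190, -0.0006, 0.00414, 0, 0.08, 190]
}}

```text
t: 10.13
tcp_pos: [0.5967, -0.064, 0.0495]
ee_rot: [180.0, -0.0, 11.3]
contact_force: [0.3, -0.0, 0.7]
gripper_width: 0.0218
```

Call:
{"method": "apply_moves", "body": {
  "motion": [-0.00026, 0.0021, 0, 0.04, 190, -0.0006, 0.00414, 0, 0.08, 190, -0.0006, 0.00414, 0, 0.08, 190, -0.0006, 0.00414, 0, 0.08, 190]
}}

```text
t: 10.47
tcp_pos: [0.5968, -0.0682, 0.0494]
ee_rot: [180.0, -0.0, 6.7]
contact_force: [-0.8, 0.4, 0.4]
gripper_width: 0.022
```

Call:
{"method": "apply_moves", "body": {
  "motion": [-0.00026, 0.0021, 0, 0.04, 190, -0.0006, 0.00414, 0, 0.08, 190, -0.0006, 0.00414, 0, 0.08, 190, -0.0006, 0.00414, 0, 0.08, 190]
}}

```text
t: 10.8
tcp_pos: [0.5967, -0.0724, 0.0494]
ee_rot: [180.0, 0.0, 2.2]
contact_force: [0.2, 0.6, -1.1]
gripper_width: 0.0217
```

Call:
{"method": "apply_moves", "body": {
  "motion": [-0.00026, 0.0021, 0, 0.04, 190, -0.0006, 0.00414, 0, 0.08, 190, -0.0006, 0.00414, 0, 0.08, 190, -0.0006, 0.00414, 0, 0.08, 190]
}}

```text
t: 11.13
tcp_pos: [0.5961, -0.0761, 0.0494]
ee_rot: [-180.0, 0.0, -2.4]
contact_force: [-1.2, 2.5, -0.5]
gripper_width: 0.022
```

Call:
{"method": "apply_moves", "body": {
  "motion": [-0.0001, 0.0008, 0, 0.015, 190, -0.0002, 0.0015, 0, 0.03, 190, -0.0002, 0.0015, 0, 0.03, 190, -0.0002, 0.0015, 0, 0.03, 190]
}}

```text
t: 11.47
tcp_pos: [0.5959, -0.0776, 0.0494]
ee_rot: [-180.0, 0.0, -4.2]
contact_force: [0.0, 4.3, 2.4]
gripper_width: 0.0216
```

Call:
{"method": "apply_moves", "body": {
  "motion": [-0.0001, 0.0008, 0, 0.015, 190, -0.0001, 0.0012, 0, 0.022, 190, -0.0001, 0.0012, 0, 0.022, 190]
}}

```text
t: 11.72
tcp_pos: [0.5957, -0.079, 0.0495]
ee_rot: [-180.0, 0.0, -5.5]
contact_force: [-0.9, 4.4, 2.3]
gripper_width: 0.0221
```

```bash
cat > favg.py <<'E'
from cell import env,vision
import numpy as np
F=[];M=[]
for i in range(8):
    vision.snapshot("wrist");s=env.get_state();F.append(s['contact_force']);M.append(s['tcp_pos'])
print(s['t'],np.mean(F,0),np.std(F,0),np.mean(M,0),s['ee_rot'])
E
python3 favg.py
```

```text
12.1167 [-1.30416093  4.89874532  2.4285173 ] [0.47150417 0.44595911 0.40526535] [ 0.59566105 -0.07900164  0.04943612] [-1.79976499e+02  2.57994245e-02 -5.51485700e+00]
```

Call:
{"method": "apply_moves", "body": {
  "motion": [-0.0001, 0.0006, 0, 0.012, 190, -0.0001, 0.0012, 0, 0.022, 190, -0.0001, 0.0012, 0, 0.022, 190, -0.0001, 0.0012, 0, 0.022, 190]
}}

```text
t: 12.45
tcp_pos: [0.5954, -0.0801, 0.0494]
ee_rot: [-180.0, 0.0, -6.8]
contact_force: [-1.5, 5.5, 1.5]
gripper_width: 0.0215
```

```bash
python3 favg.py
```

```text
12.85 [-1.46573733  5.24708438  2.23642464] [0.36709688 0.49349822 0.40619108] [ 0.59541703 -0.08005807  0.04945327] [-1.79965796e+02  3.38447835e-02 -6.77556447e+00]
```

Call:
{"method": "apply_moves", "body": {
  "motion": [-0.0001, 0.0006, 0, 0.012, 190, -0.0001, 0.0012, 0, 0.022, 190, -0.0001, 0.0012, 0, 0.022, 190]
}}

```text
t: 13.1
tcp_pos: [0.5951, -0.0812, 0.0495]
ee_rot: [-180.0, 0.0, -8.1]
contact_force: [-1.7, 5.4, 2.5]
gripper_width: 0.0214
```

```bash
python3 favg.py;python3 look.py wrist w8; python3 -c "
from h import *
z=np.load('w8.npz');cv2.imwrite('pics/w8z.png',cv2.resize(z['p'][200:400,190:456,::-1],None,fx=3,fy=3,interpolation=cv2.INTER_CUBIC))"
```

```text
13.5 [-1.34102022  5.47483032  2.55863591] [0.54203745 0.34146195 0.44836076] [ 0.5951453  -0.08116636  0.04946613] [-1.79958081e+02  3.81214333e-02 -8.03584811e+00]
13.5 [ 0.59514383 -0.08116032  0.04947816] [-1.79958081e+02  3.81214333e-02 -8.03584811e+00] [-0.58314376  6.00118806  3.18120928]
```

View pics/w8z.png

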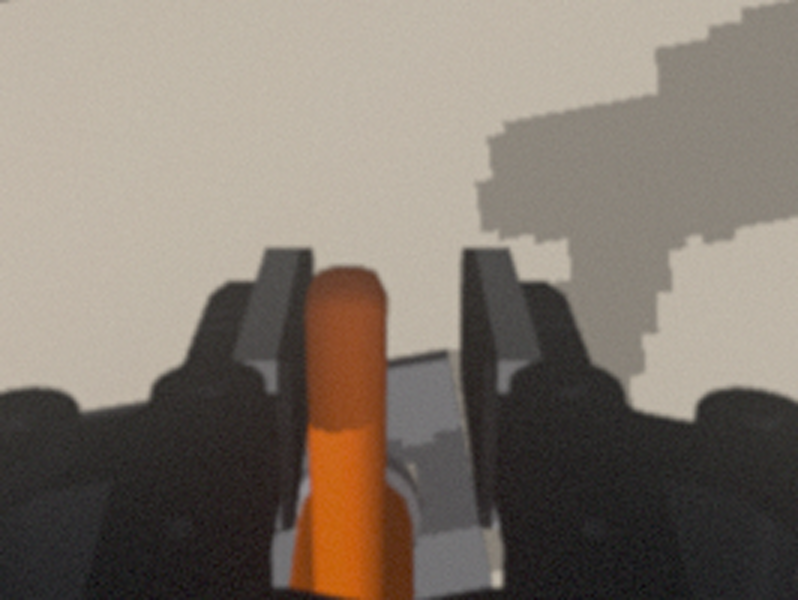

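View pics/w8.png

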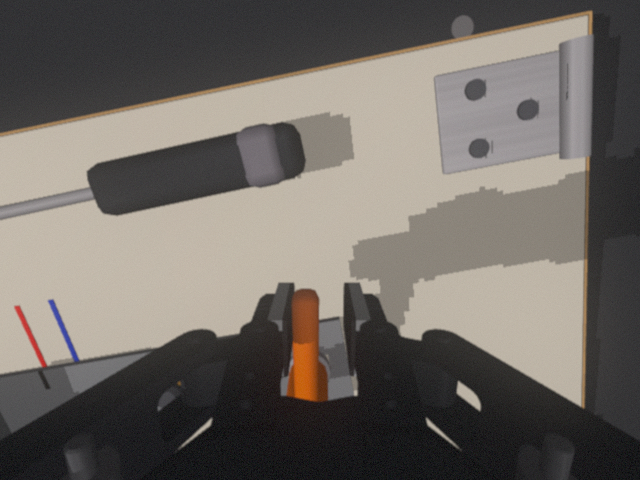

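Call:
{"method": "apply_moves", "body": {
  "motion": [-0.0001, 0.001, 0, 0.02, 190, -0.0003, 0.0021, 0, 0.04, 190, -0.0003, 0.0021, 0, 0.04, 190]
}}

```text
t: 13.8
tcp_pos: [0.5946, -0.0831, 0.0495]
ee_rot: [-179.9, 0.0, -10.4]
contact_force: [-1.8, 6.1, 2.5]
gripper_width: 0.0216
```

```bash
python3 favg.py
```

```text
14.2 [-1.40369469  5.76165046  2.9193622 ] [0.50669346 0.48878695 0.52612093] [ 0.59460421 -0.08309376  0.04951309] [-1.79947968e+02  3.85020628e-02 -1.03318027e+01]
```

Call:
{"method": "apply_moves", "body": {
  "motion": [-0.0001, 0.001, 0, 0.02, 190, -0.0003, 0.0021, 0, 0.04, 190, -0.0003, 0.0021, 0, 0.04, 190]
}}

```text
t: 14.45
tcp_pos: [0.594, -0.0849, 0.0495]
ee_rot: [-179.9, 0.0, -12.7]
contact_force: [-2.0, 6.3, 2.0]
gripper_width: 0.0222
```

```bash
python3 favg.py
```

```text
14.85 [-1.16206208  6.38162405  2.97900601] [0.42879582 0.31730586 0.29154607] [ 0.59400442 -0.08494191  0.04950596] [-1.79935689e+02  3.45745786e-02 -1.26212484e+01]
```

Call:
{"method": "apply_moves", "body": {
  "motion": [-0.0001, 0.001, 0, 0.02, 190, -0.0003, 0.0021, 0, 0.04, 190, -0.0003, 0.0021, 0, 0.04, 190]
}}

```text
t: 15.1
tcp_pos: [0.5933, -0.0869, 0.0495]
ee_rot: [-179.9, 0.0, -14.9]
contact_force: [-1.0, 5.6, 1.8]
gripper_width: 0.0216
```

```bash
python3 favg.py
```

```text
15.5 [-0.96495967  6.51715691  2.73909787] [0.38452711 0.47711052 0.61292947] [ 0.59331489 -0.08692807  0.04953322] [-1.79935817e+02  2.84951534e-02 -1.49114384e+01]
```

```bash
python3 look.py wrist w9;python3 look.py scene s9; python3 -c "
from h import *
z=np.load('s9.npz');cv2.imwrite('pics/s9z.png',cv2.resize(z['p'][170:320,240:440,::-1],None,fx=4,fy=4,interpolation=cv2.INTER_CUBIC))"
```

```text
15.5 [ 0.59329454 -0.08691994  0.04951413] [-1.79935817e+02  2.84951534e-02 -1.49114384e+01] [-1.70514948  5.52595212  2.83993792]
15.55 [ 0.59329686 -0.08693248  0.0495262 ] [-1.79937071e+02  2.82924004e-02 -1.49087955e+01] [-1.29250624  5.8745686   2.53275302]
```

View pics/s9z.png

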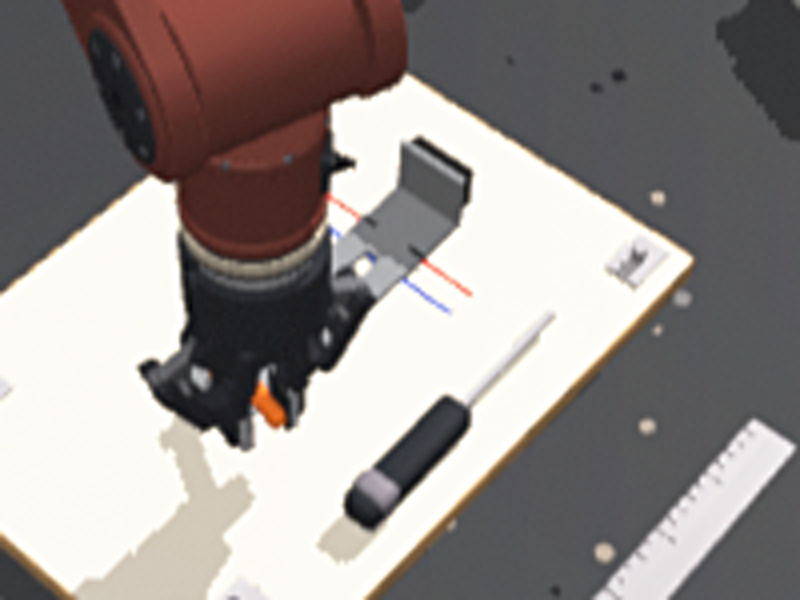

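View pics/w9.png

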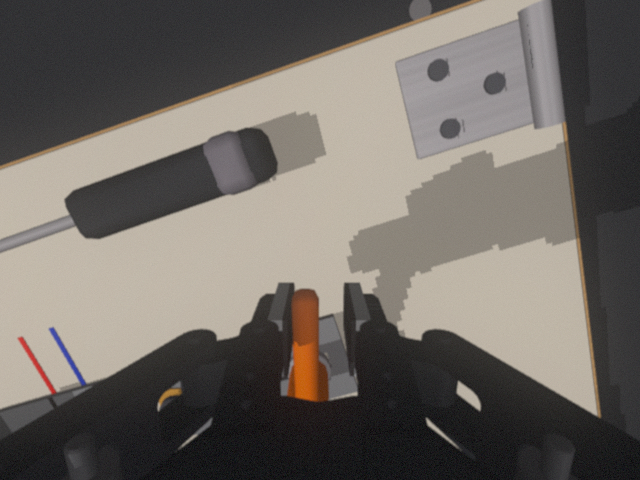

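The bracket index is still on the red line and the lever follows the pad. The push is about 6.0 N, and I want about 7 N.

Call:
{"method": "apply_moves", "body": {
  "motion": [-0.0001, 0.001, 0, 0.02, 190, -0.0003, 0.0021, 0, 0.04, 190, -0.0003, 0.0021, 0, 0.04, 190]
}}

```text
t: 15.85
tcp_pos: [0.5926, -0.0886, 0.0496]
ee_rot: [-179.9, 0.0, -17.2]
contact_force: [-0.7, 6.7, 2.6]
gripper_width: 0.0221
```

```bash
python3 favg.py
```

```text
16.25 [-1.09753305  7.06677278  2.84905779] [0.3286641  0.36992337 0.59233063] [ 0.59259105 -0.08863535  0.04956132] [-1.79914510e+02  2.26636842e-02 -1.71904753e+01]
```

Call:
{"method": "apply_moves", "body": {
  "motion": [-0.0001, 0.0008, 0, 0.015, 190, -0.0002, 0.0016, 0, 0.03, 190, -0.0002, 0.0016, 0, 0.03, 190, -0.0002, 0.0016, 0, 0.03, 190]
}}

```text
t: 16.58
tcp_pos: [0.5919, -0.0901, 0.0496]
ee_rot: [-179.9, 0.0, -18.9]
contact_force: [-1.1, 7.0, 3.2]
gripper_width: 0.0217
```

```bash
python3 favg.py
```

```text
16.9833 [-0.84131088  7.21159441  2.99227515] [0.47179041 0.19690384 0.56273535] [ 0.5919478  -0.09010214  0.04958392] [-1.79916172e+02  2.53843342e-02 -1.89115826e+01]
```

The push is about 6.6 N square to the arm (0.34 N m), inside the hand-tight range. I back off to the middle of the gap and rise.

Call:
{"method": "apply_moves", "body": {
  "motion": [0, -0.002, 0, 0, 190, 0, -0.004, 0, 0, 190, 0, -0.006, 0, 0, 190, 0, -0.0075, 0, 0, 190, 0, -0.0075, 0, 0, 190, 0, -0.0075, -0.01, 0, 190, 0, -0.0075, -0.03, 0, 190, 0, -0.0075, -0.055, 0, 190, 0, -0.0075, -0.08, 0, 190, 0, -0.0075, -0.11, 0, 190, 0, -0.0075, -0.12, 0, 190, 0, -0.0075, -0.12, 0, 190]
}}

```text
t: 17.98
tcp_pos: [0.5974, -0.085, 0.1743]
ee_rot: [-180.0, -0.5, -18.9]
contact_force: [0.7, -0.1, 1.1]
gripper_width: 0.0216
```

```bash
python3 look.py wrist w10
```

```text
17.9833 [ 0.59737559 -0.08498344  0.17434974] [-179.97728499   -0.53066418  -18.92245217] [ 0.71191227 -0.09490523  1.05102588]
```

View pics/w10.png

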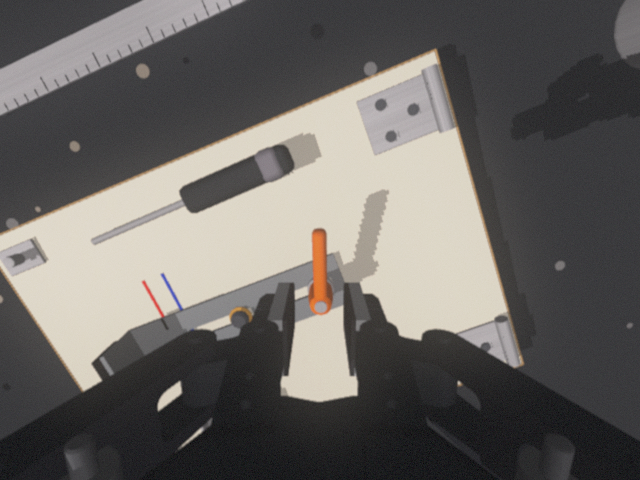

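```bash
python3 -c "
from h import *
z=np.load('w10.npz');cv2.imwrite('pics/w10z.png',cv2.resize(z['p'][260:380,90:250,::-1],None,fx=5,fy=5,interpolation=cv2.INTER_CUBIC))"
```

```text
(no output)
```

View pics/w10z.png

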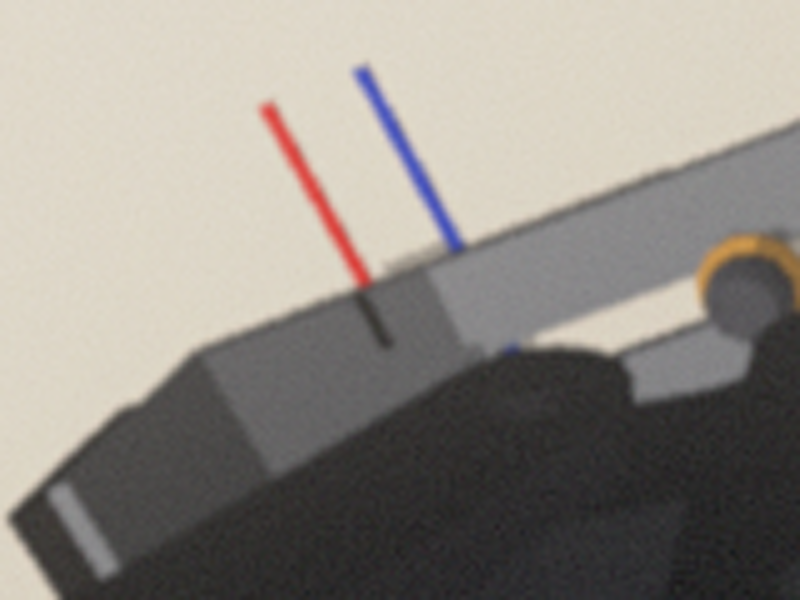

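```bash
python3 gap.py w10 164.9 323.7
```

```text
[557.1  82.7  23. ] gap to red mm 0.88 0.92
0.08278073897006663 [0.04386383 0.08283199] 106
```

```bash
python3 -c "
from h import *
print(shift((.5974,-.085,.1743),-18.9,(.54,.1,.175),2.6))"
```

```text
[-0.1142 -0.1564 -0.0007 -0.3752]
```

Call:
{"method": "apply_moves", "body": {
  "motion": [-0.011, -0.016, 0, -0.04, 190, -0.03, -0.042, 0, -0.1, 190, -0.05, -0.068, 0, -0.17, 190, -0.07, -0.096, 0, -0.24, 190, -0.09, -0.124, 0, -0.3, 190, -0.106, -0.145, 0, -0.36, 190, -0.114, -0.156, 0, -0.375, 190, -0.114, -0.156, 0, -0.375, 190, -0.114, -0.156, 0, -0.375, 190, -0.114, -0.156, 0, -0.375, 190]
}}

```text
t: 18.87
tcp_pos: [0.537, 0.0995, 0.1686]
ee_rot: [179.9, 0.1, 2.5]
contact_force: [-0.3, -1.1, 0.1]
gripper_width: 0.0218
```

```bash
python3 look.py wrist w11; python3 -c "
from h import *
z=np.load('w11.npz');cv2.imwrite('pics/w11z.png',cv2.resize(z['p'][150:310,290:450,::-1],None,fx=3.75,fy=3.75,interpolation=cv2.INTER_CUBIC))"
```

```text
18.8667 [0.53703708 0.09954381 0.16858753] [1.79949662e+02 6.09404065e-02 2.49240375e+00] [-0.33627948 -1.11713479  0.07445097]
```

View pics/w11.png

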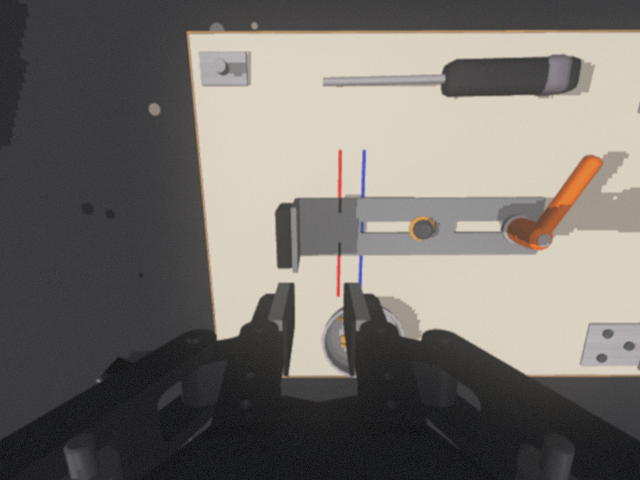

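View pics/w11z.png

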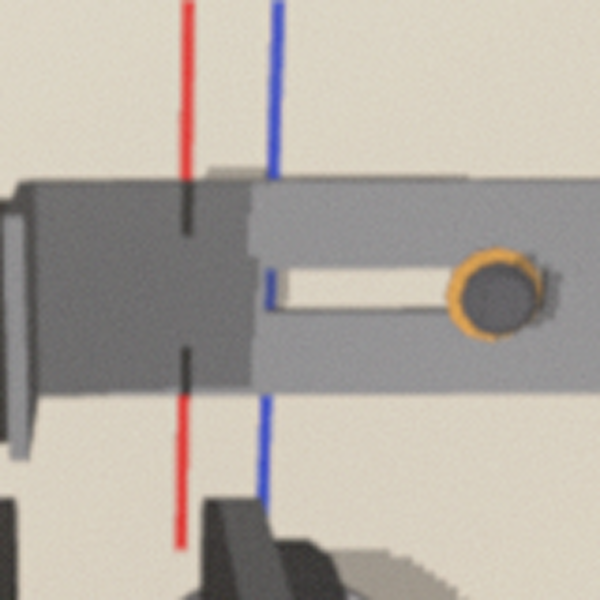

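Seen from nearly overhead, both index marks, at zoom (187,208) and (186,370), lie on the red line, within about 0.5 mm. The lever stayed where it was tightened and nothing else has moved. I hand in.

```bash
python3 gap.py w11 339.6 205.2 339.3 248.4; python3 -c "
from cell import env
print(env.job_done())"
```

```text
[557.   82.8  23. ] gap to red mm 0.26 0.18
[519.1  80.9  23. ] gap to red mm 0.52 0.51
0.08233442480194092 [0.04244129 0.08228444] 274
the job is handed in; nothing more can be done
None
```

I slid the bracket about 41 mm until its index met the red line and released it. I then turned the lever clockwise about 48° with the fingers straddling its arm, and handed the job in at about 19 s.

- **Index position:** the last overhead wrist view puts the index 0.2 to 0.5 mm short of the red line. An oblique view just before it gave 0.9 mm, which I trust less. Both are inside the 2.5 mm limit.
- **Lever tightness:** I stopped at about 6.6 N square to the arm (0.34 N m), averaged over 8 readings with about 0.2 to 0.5 N of scatter. I had no direct reading of the clamping force. The resistance also climbed more slowly than described, over roughly 0.3 rad, so the tightness rests on the force reading alone.
- **After letting go:** the lever stayed where I left it. The arm is raised clear and touches nothing, and I saw nothing else moved in the last pictures, though they do not show the whole island.

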